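# Pin the spindle of the paper-tape dispenser with its R-clip

### The arm

A 7-joint arm with a two-finger parallel gripper is mounted at the origin on the work surface. World frame = base frame: x ahead of the robot, y to its left, z up, the work surface at z = 0. Lengths are in m, angles in rad, forces in N, time in s.
With the tool pointing down it reaches from about 0.425 to 0.875 m from the base axis. Payload 4.7 kg.
Tool frame: the origin (TCP) lies at the very end of the fingers, on their centre line; the grasp point (between the pads) lies 19 mm behind it (grip_point_offset is the distance from the TCP to the grasp point, in m); x points along the fingers, z is the direction in which the jaws open and shut, and the axes are right-handed (so a half turn about x gives the same grasp; the last joint's range is limited). The gripper opens to 87 mm and grips with 3 to 60 N. Pads are 19 mm wide; open, the fingers measure 117 mm over their backs; the gripper's body (75 mm by 190 mm) begins 51 mm behind the grasp point.
Start: joints at [-1.101, 0.321, -0.07, 1.45, 0.023, 1.371, -0.057], TCP at [0.286, 0.584, 0.223] pointing down, gripper open.
Joint ranges: [-2.86, 2.86], [-0.3, 2.09], [-1.38, 1.24], [0.06, 2.45], [-1.56, 4.7], [0.09, 2.05], [-2.69, 2.69]. Speed limits (rad/s): [2.57, 2.57, 3.14, 3.14, 3.14, 3.14, 3.14].

### API

Orientations are given as a rotation vector (axis times angle).
In Python, from bench import get_state, get_image, calibration, close_job, grip_point_offset gives the robot as it stands.
- The arm moves only by the tool play_rows, never from a script. Its argument "targets" is a list of rows, each an object with "claw": the closure, from 0 (fully open) to 1 (shut); "linear": the shift along the tool's x, y, z as a fraction of full scale, a list of three; "rotation": the turn, a rotation vector about the tool's x, y, z as a fraction of full scale, a list of three. In form: [{"claw": claw, "linear": [x, y, z], "rotation": [wx, wy, wz]}, ...]. A call has 1 to 10 rows; each row shifts and turns the pose as measured when the row begins, along the tool's axes as they then stand; what a row does not reach is not made up. Full scale, the value 1, is 2.5 cm for a shift and 90 degrees for a turn. A row lasts 1/12 s, in which the tool goes at most 41.7 mm and 7.16 degrees, less where a joint would pass 70% of its speed; a pose out of reach is approached as far as the arm can. A call with a number of a shift or a turn outside -1 to 1 is refused whole. A call with a gripper value outside its range is refused whole. The fingers move at their own pace and stop on an object; "newtons" is the grip in N (left out, the last holds). Time passes only in rows, so rows that do not move let the fingers close. It gives the time, the measured TCP pose, the force and the opening at its end, in the units of the state.
- get_state(): the state, without advancing time (a new reading comes with each control period).
- get_image(name): name is "side" or "top"; returns the picture (480x640x3 uint8, blue, green, red); there is no depth.
- calibration(name): a dict with "fx", "fy", "cx", "cy" (pixels), "rvec" (rotation vector, rad) and "tvec" (3), from world to camera coordinates, as OpenCV has them. Camera axes: x right, y down, z forward; pixel columns grow to the right and rows downward; lengths in m; the calibration is good to about 2 mm. A picture is of the moment at which its call begins. calibration takes no time and is no camera call.
- close_job(): hands the job in, once; it reports no verdict.
The state is a dict: "time": time; "joint_positions": joint angles; "qd": joint speeds; "joint_torque": joint torques, N m; "position": TCP position; "tool_rot": TCP orientation; "ft_force": force on the tool from outside, world axes, zero at the start; "torque": the same for the moment, N m; "grip_width": opening from 0.0 (shut) to 1.0 (fully open).
Only numpy, scipy, OpenCV 4.12 (cv2) and the standard library are available. Lean on these libraries where they do the work, as an engineer would, in place of code of your own. Each camera call takes 0.05 s, during which the arm holds its last target. There are 200 camera calls.

### The job

A new roll is in the paper-tape dispenser. Push the spindle fully home by its black knob, then take the red-eyed R-clip from the tool block, feel for the cross hole at the spindle's other end and push the clip's straight leg down through it until the bow springs over the bar and the clip sits fully home. Force nothing on the dispenser, let go of the clip, and leave the loose things on the bench where they are.

Things in the scene. Friction and masses are not known exactly. Their poses are not given: they have to be found in the camera images.
- dispenser: kraft paper-tape dispenser, bolted down: grey base 215 x 104 mm, two cheeks, brown roll 136 mm in diameter between them (top 163 mm above the bench). Origin: bench level under the roll's middle; x points away from the tear bar, y runs along the spindle towards the black knob, z up. The spindle axis is level, along y, 95 mm above the bench.
- spindle (a joint): how far the spindle stands out of home along the dispenser's +y, in m: 0 = home (its collar against the bush, a hard stop), 0.03 to 0.045 at the start. It slides with about 4 N of friction when its knob is pushed along -y and stays where it is left.
- knob_face (a point): centre of the outer (+y) end face of the spindle's black knob (36 mm diameter, 23 mm thick), on the spindle axis; moves with the spindle; 99 mm from the dispenser's origin along y when home.
- hole_home (a point): fixed point on the spindle axis where the cross hole's centre lies once the spindle is home: 90 mm from the dispenser's origin towards -y, 12 mm beyond the end of the brass bush (25 mm diameter, 32 mm long). While the spindle stands out the hole is hidden in the bush. The steel bar is 20 mm in diameter and ends 14 mm beyond the hole. Axes as the dispenser's.
- hole_mouth (a point): fixed point 10 mm above hole_home, where the top of the 6.2 mm wide through hole would lie if upright. The bar turns stiffly (0.05 N m) and its turn is not measured: the hole leans up to 0.55 rad, so its mouth is up to 5.2 mm to either side along the dispenser's x: find it by feel or sight. With 2 to 4 mm of leg in it, moving the leg's tip back over the axis turns the bar upright.
- clip_eye (a point): centre of the R-clip's eye, a red vinyl-dipped ring 26 mm across, 10 mm thick, gripped across its thickness (clip y) by its upper half. The clip stands upright, eye resting on the tool block, eye centre 12 mm above the block's top. Clip axes: z up along the leg, x from leg to bow, y across the thickness. About 50 g. The bow may go on either side of the bar, which lies across the clip's plane.
- clip_seat (a point): point on the axis of the 5 mm thick leg that lies at hole_home when the clip is home: 22.5 mm below the eye's centre, 3 mm to its -x side. The bow's waist, 11.5 mm below this point, needs about 10 to 15 N of push to pass the bar, then springs in below it and the push drops; within 1 mm past home the eye's underside meets the bar and the push rises sharply.
- clip_tip (a point): blunt lower end of the straight leg, 32 mm below clip_seat.
- clip_bow (a joint): how far the bow is sprung open, in rad: 0 = relaxed, about 0.15 as it passes over the bar.
- tool_block: blue plastic block 120 x 56 x 56 mm, fixed; origin: centre of its underside, long side along x. The clip stands in the slot at its middle, its plane along the long side; a lift of 50 mm clears the slot. At the ends a yellow handle and a bent hex key stand up to 20 mm above the top.
- spare_roll: spare roll of kraft tape lying flat, 110 mm diameter, 50 mm high, loose; origin: centre of its underside; leave it alone.
- tape_gun: red hand-held tape gun 150 mm long, 84 mm high, loose; origin: underside; leave it alone.
- marker: black marker pen with a blue cap, 137 mm long, 16 mm thick, loose; origin: underside; leave it alone.
- box_knife: orange box knife 155 mm long, 14 mm thick, loose; origin: underside; leave it alone.
- scanner: grey and black hand scanner 165 mm long, 45 mm high, loose; origin: underside; leave it alone.
- parcel: small brown parcel 120 x 90 x 55 mm, loose; origin: centre of its underside; leave it alone.
Not all that is in view belongs to the job. What is shaped like the dispenser but orange or purple is not meant.

How it is judged:
By the outcome, as a careful person would: the job done as asked, in the order asked, and still so for the second after the job is handed in, with the robot touching nothing.
It also fails if it takes over 64 s, if anything falls off the work surface, if the arm or the gripper's body presses on something with over 40 N, if the wrist force passes 120 N, or if a joint passes its speed limit or range.

## Working session

There is one attempt and no reset: what is moved stays moved. The work goes in short steps, Python scripts to look and compute and a tool call to move; the robot and the scene stay as the last step left them, time stands still between calls to the robot, and variables do not carry over. Pictures are saved under pics/ and viewed, about 8 in all and at most 12, crops included, and the job is handed in when it is done.

Besides the shell and the picture viewer there is one more tool, called as name(argument=value, ...) on one line, values as JSON. play_rows: Moves the arm, as the interface text tells. Shift numbers are shares of 2.5 cm and turn numbers shares of 90 degrees, none past 1 either way. Its arguments: {"type":"object","properties":{"targets":{"type":"array"},"newtons":{"type":"number"}},"required":["targets"]}

```bash
mkdir -p pics; ls
cat > h.py <<'E'
import numpy as np, cv2
from scipy.spatial.transform import Rotation as R
from bench import *
def cam(n):
    c=calibration(n); K=np.array([[c['fx'],0,c['cx']],[0,c['fy'],c['cy']],[0,0,1]]); return K,R.from_rotvec(np.ravel(c['rvec'])).as_matrix(),np.ravel(c['tvec'])
def ray(n,u,v):
    K,Rm,t=cam(n); return -Rm.T@t, Rm.T@np.linalg.solve(K,[u,v,1.])
def onz(n,u,v,z):
    o,d=ray(n,u,v); return o+d*(z-o[2])/d[2]
def proj(n,p):
    K,Rm,t=cam(n); q=K@(Rm@np.asarray(p,float)+t); return q[:2]/q[2]
def tri(a,b):
    (o1,d1),(o2,d2)=ray('top',*a),ray('side',*b)
    s=np.linalg.lstsq(np.c_[d1,-d2],o2-o1,rcond=None)[0]; p,q=o1+s[0]*d1,o2+s[1]*d2
    return (p+q)/2,np.linalg.norm(p-q)
def crop(im,u,v,w,h,k,name):
    cv2.imwrite('pics/'+name,cv2.resize(im[v:v+h,u:u+w],None,fx=k,fy=k,interpolation=cv2.INTER_CUBIC))
E
python3 - <<'E'
from h import *
for n in('top','side'):
    im=get_image(n); cv2.imwrite(f'pics/{n}0.png',im)
    o,d=ray(n,320,240);print(n,o,d,cam(n)[0][0,0])
s=get_state();print(s, R.from_rotvec(s['tool_rot']).as_matrix().round(3),grip_point_offset)
E
```

```text
pics
top [0.21076412 0.012448   1.41559865] [ 0.18820872  0.00511966 -0.98219298] 443.0368655859405
side [ 0.25232326 -1.10195806  0.79616927] [ 0.13306083  0.83051284 -0.54087673] 437.78779132109304
{'time': 0.1, 'joint_positions': array([-1.10090427,  0.32172944, -0.07007869,  1.45156294,  0.02261049,
        1.37078306, -0.05687631]), 'qd': array([-1.20879844e-04, -3.12786419e-03,  8.10323242e-05, -1.68646586e-03,
       -8.31235527e-05, -1.99811495e-03,  1.67225840e-03]), 'joint_torque': array([-7.35204285e-04, -4.92570984e+01, -4.06173728e-01, -3.13397884e+01,
       -6.40886463e-02,  3.94671725e-02,  6.24841073e-05]), 'position': array([0.28594565, 0.58317506, 0.22157846]), 'tool_rot': array([-0.8682757 ,  1.39240073,  0.86666065]), 'ft_force': array([ 0.65348754,  0.20481844, -0.12887118]), 'torque': array([-0.00019054, -0.00402397,  0.03967939]), 'grip_width': 0.999026415913378} [[-0.001 -0.898  0.44 ]
 [-0.002  0.44   0.898]
 [-1.    -0.    -0.002]] 0.0187
```

View pics/top0.png

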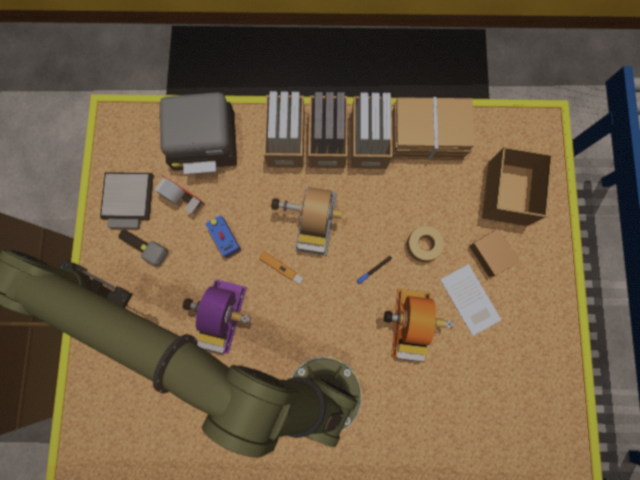

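View pics/side0.png

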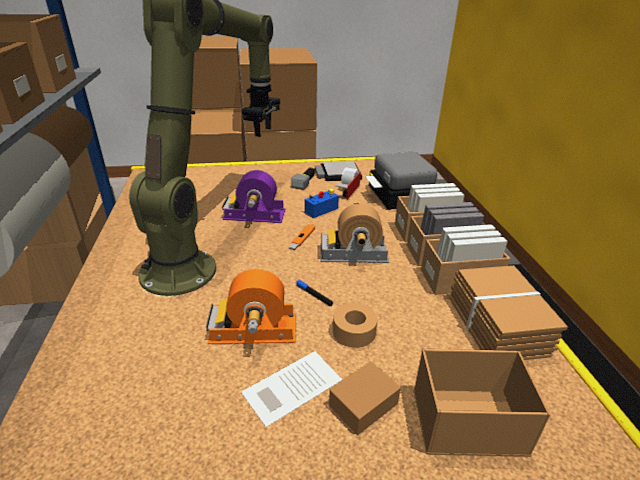

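Top view, up = +x and left = +y. Candidates for the dispenser are grey with a brown roll at (317,212), purple at (217,315) and orange at (415,322). I choose the grey one. Its knob is on the left at (275,204) and its bush on the right at (342,215). The only tool block is at (222,237), and the clip should be the red ring on it. I'll check these in one close crop.

Run:
```python
from h import *
a=cv2.imread('pics/top0.png');b=cv2.imread('pics/side0.png')
A=cv2.resize(a[175:265,195:355],None,fx=5,fy=5,interpolation=cv2.INTER_CUBIC)[:, :800]
B=cv2.resize(b[180:270,295:395],None,fx=4,fy=4,interpolation=cv2.INTER_CUBIC)
cv2.imwrite('pics/c1.png',cv2.resize(A,(800,450)));
o=np.zeros((600,800,3),np.uint8); o[:338,:600]=cv2.resize(A,(600,338)); o[240:600,400:800]=B; cv2.imwrite('pics/c2.png',o)
```

```text
(no output)
```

View pics/c1.png

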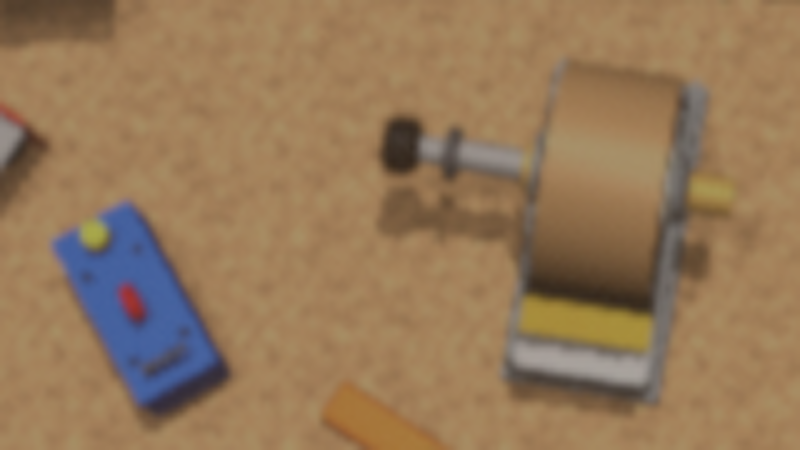

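The crop (5x, offset 195,175) shows the grey dispenser with the knob face at about (272,204) and the brass bush end at about (342,214). The red eye is at (221,235), the yellow handle at (214,222), and the hex key at the near end of the block. The choice holds, so I'll measure.

Run:
```python
from h import *
a=cv2.imread('pics/top0.png');b=cv2.imread('pics/side0.png')
def mask(im,lo,hi,box):
    h=cv2.cvtColor(im,cv2.COLOR_BGR2HSV); m=cv2.inRange(h,np.array(lo),np.array(hi)); k=np.zeros_like(m);u,v,w,g=box;k[v:v+g,u:u+w]=m[v:v+g,u:u+w];return k
def cen(m):
    ys,xs=np.nonzero(m);return np.array([xs.mean(),ys.mean()]),len(xs),(xs.min(),xs.max(),ys.min(),ys.max())
red=[cen(mask(a,(0,150,80),(8,255,255),(205,215,40,45))),cen(mask(b,(0,150,80),(8,255,255),(303,185,37,40)))]
print(red, tri(red[0][0],red[1][0]))
bl=mask(a,(105,120,40),(125,255,255),(200,210,50,55)); ys,xs=np.nonzero(bl)
r=cv2.minAreaRect(np.c_[xs,ys].astype(np.float32)); bp=cv2.boxPoints(r)
print('block',np.array([onz('top',*p,.056) for p in bp]).round(4)[:,:2], 'centre',onz('top',*r[0],.05))
kn=cen(mask(a,(0,0,0),(180,255,55),(268,194,13,20))); print('knob',kn)
br=cen(mask(a,(20,120,120),(32,255,255),(333,205,14,20))); print('brass',br)
K=onz('top',*kn[0],.095);E=onz('top',343,br[0][1],.095);print(K,onz('top',*br[0],.1),E)
# direction
B=onz('top',*br[0],.098); d=(K-B)[:2]; d/=np.linalg.norm(d); print('ydir',d,np.degrees(np.arctan2(-d[0],d[1])))
```

```text
[(array([221.4, 235.6]), 5, (np.int64(221), np.int64(222), np.int64(234), np.int64(237))), (array([320.63636364, 193.90909091]), 22, (np.int64(319), np.int64(322), np.int64(191), np.int64(197)))] (array([0.47893205, 0.32610092, 0.06775044]), np.float64(0.0014553172712764221))
block [[0.5181 0.3802]
 [0.5453 0.3343]
 [0.4451 0.275 ]
 [0.4185 0.3204]] centre [0.48262164 0.32870634 0.05      ]
knob (array([274.5, 206.5]), 8, (np.int64(273), np.int64(276), np.int64(206), np.int64(207)))
brass (array([336.97058824, 212.61764706]), 34, (np.int64(333), np.int64(341), np.int64(211), np.int64(215)))
[0.56664812 0.16109994 0.095     ] [ 0.54887122 -0.03119301  0.1       ] [ 0.55043537 -0.04984876  0.095     ]
ydir [0.0893838  0.99599726] -5.128158668218351
```

View pics/c2.png

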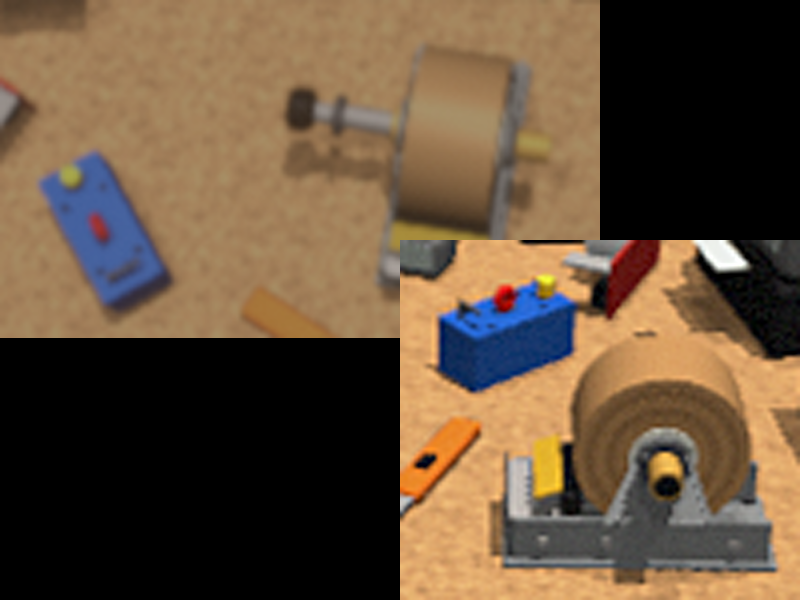

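Run:
```python
from h import *
print(proj('top',[.55,-.05,.095]),proj('side',[.55,-.05,.095]))
c=lambda u,v:(195+u/5,175+v/5)
K=onz('top',*c(402,145),.095);S=onz('top',*c(480,155),.095);B=onz('top',*c(735,194),.095)
for p in(S,B):
    d=K-p;print('yaw',np.degrees(np.arctan2(-d[0],d[1])))
print(K,B,tri(c(735,194),(361.2,241.3)))
# base edges: right side corners (705,85),(655,400); base top front-left (508,375)-(650,398)
p,q=[onz('top',*c(*x),.03) for x in((705,85),(655,400))];d=p-q;print('base yaw',np.degrees(np.arctan2(d[1],d[0])),np.linalg.norm(d))
p,q=[onz('top',*c(*x),.02) for x in((508,378),(655,402))];d=p-q;print('base yaw',np.degrees(np.arctan2(-d[0],d[1])),np.linalg.norm(d))
d=(K-B)/np.linalg.norm(K-B);O=B+.078*d;print('O',O,'hole',B-.012*d,'knobface',K+.0115*d,'ext',(K-O)@d+.0115-.099, proj('side',B), proj('side',K+.0115*d))
```

```text
[343.04835131 212.75619156] [363.15123833 241.80134613]
yaw -6.665656321577263
yaw -7.758250998274484
[0.57464069 0.1585965  0.095     ] [ 0.54665604 -0.04680942  0.095     ] (array([ 0.54571496, -0.04670309,  0.09519305]), np.float64(0.0017378384497961142))
base yaw -8.129224323983923 0.20959684558310895
base yaw -8.47762516451457 0.0951513151783894
O [0.55718554 0.03047661 0.095     ] hole [ 0.54503611 -0.05869957  0.095     ] knobface [0.57619311 0.16999124 0.095     ] ext 0.041803478657941456 [361.80214004 241.29032606] [355.86428751 206.08380345]
```

The two views agree to 2 mm. Hole_home is at about (0.545,-0.059,0.095), the dispenser's yaw is about -8°, the spindle stands out about 42 mm, and the eye is at (0.479,0.326,0.068). First I turn the jaws along the dispenser's x and shut them for the knob push.

play_rows(targets=[{"claw": 1, "linear": [0, 0, 0], "rotation": [0.08, 0, 0]}, {"claw": 1, "linear": [0, 0, 0], "rotation": [0.08, 0, 0]}, {"claw": 1, "linear": [0, 0, 0], "rotation": [0.08, 0, 0]}, {"claw": 1, "linear": [0, 0, 0], "rotation": [0.08, 0, 0]}, {"claw": 1, "linear": [0, 0, 0], "rotation": [0.08, 0, 0]}, {"claw": 1, "linear": [0, 0, 0], "rotation": [0.08, 0, 0]}, {"claw": 1, "linear": [0, 0, 0], "rotation": [0.08, 0, 0]}, {"claw": 1, "linear": [0, 0, 0], "rotation": [0.08, 0, 0]}, {"claw": 1, "linear": [0, 0, 0], "rotation": [0.08, 0, 0]}, {"claw": 1, "linear": [0, 0, 0], "rotation": [0.08, 0, 0]}])

```text
time: 0.93
position: [0.2845, 0.5798, 0.2145]
tool_rot: [0.101, 1.573, -0.121]
ft_force: [-0.6, 0.8, -0.4]
grip_width: 0.329
```

```bash
cat >> h.py <<'E'
D=np.array([.139,.990,0]);O0=np.array([.5572,.0305,0]) # dispenser y, origin
X=np.array([.990,-.139,0])
def st(goal=None):
    s=get_state();M=R.from_rotvec(s['tool_rot']).as_matrix();p=s['position']
    print('t',round(s['time'],2),'p',p.round(4),'jaw',np.degrees(np.arctan2(M[1,2],M[0,2])).round(1),'xax',M[:,0].round(3),'F',s['ft_force'].round(1),'T',s['torque'].round(2),'w',round(s['grip_width'],3),'j7',s['joint_positions'][6].round(2),'disp',(X@(p-O0)).round(4),(D@(p-O0)).round(4))
    if goal is not None: print('tool shift (units of 25mm)',(M.T@(np.array(goal)-p)/.025).round(2))
E
python3 -c "
from h import *
st(list((O0+D*.185)[:2])+[.22])"
```

```text
t 0.93 p [0.2845 0.5798 0.2145] jaw -8.1 xax [-0.006 -0.012 -1.   ] F [-0.6  0.8 -0.4] T [-0.02  0.01 -0.06] w 0.329 j7 -1.27 disp -0.3464 0.5059
tool shift (units of 25mm) [ -0.11 -12.82  13.88]
```

play_rows(targets=[{"claw": 1, "linear": [-0.04, -0.92, 1.0], "rotation": [0, 0, 0]}, {"claw": 1, "linear": [-0.04, -0.92, 1.0], "rotation": [0, 0, 0]}, {"claw": 1, "linear": [-0.04, -0.92, 1.0], "rotation": [0, 0, 0]}, {"claw": 1, "linear": [-0.04, -0.92, 1.0], "rotation": [0, 0, 0]}, {"claw": 1, "linear": [-0.04, -0.92, 1.0], "rotation": [0, 0, 0]}, {"claw": 1, "linear": [-0.04, -0.92, 1.0], "rotation": [0, 0, 0]}, {"claw": 1, "linear": [-0.04, -0.92, 1.0], "rotation": [0, 0, 0]}, {"claw": 1, "linear": [-0.04, -0.92, 1.0], "rotation": [0, 0, 0]}, {"claw": 1, "linear": [-0.04, -0.92, 1.0], "rotation": [0, 0, 0]}, {"claw": 1, "linear": [-0.04, -0.92, 1.0], "rotation": [0, 0, 0]}])

```text
time: 1.77
position: [0.4963, 0.3138, 0.2187]
tool_rot: [0.085, 1.585, -0.113]
ft_force: [0.1, -0.3, -0.1]
grip_width: 0.011
```

```bash
python3 -c "
from h import *
st(list((O0+D*.185)[:2])+[.08])"
```

```text
t 1.77 p [0.4963 0.3138 0.2187] jaw -7.2 xax [-0.017 -0.017 -1.   ] F [ 0.1 -0.3 -0.1] T [-0.07  0.04 -0.03] w 0.011 j7 -0.69 disp -0.0997 0.272
tool shift (units of 25mm) [ 5.56 -3.44  4.02]
```

play_rows(targets=[{"claw": 1, "linear": [0, -0.7, 0.8], "rotation": [0.01, 0, 0]}, {"claw": 1, "linear": [0, -0.7, 0.8], "rotation": [0, 0, 0]}, {"claw": 1, "linear": [0, -0.7, 0.8], "rotation": [0, 0, 0]}, {"claw": 1, "linear": [0.5, -0.7, 0.8], "rotation": [0, 0, 0]}, {"claw": 1, "linear": [0.9, -0.6, 0.7], "rotation": [0, 0, 0]}, {"claw": 1, "linear": [0.95, 0, 0.2], "rotation": [0, 0, 0]}, {"claw": 1, "linear": [0.95, 0, 0], "rotation": [0, 0, 0]}, {"claw": 1, "linear": [0.95, 0, 0], "rotation": [0, 0, 0]}, {"claw": 1, "linear": [0.7, 0, 0], "rotation": [0, 0, 0]}, {"claw": 1, "linear": [0.2, 0, 0], "rotation": [0, 0, 0]}])

```text
time: 2.6
position: [0.5946, 0.1919, 0.0849]
tool_rot: [0.109, 1.578, -0.146]
ft_force: [-0.9, -0.6, -1.5]
grip_width: 0.006
```

```bash
python3 -c "
from h import *
st(list((O0+D*.1535)[:2])+[.082])
a=get_image('top');b=get_image('side')
o=np.zeros((560,800,3),np.uint8)
o[:300,:400]=cv2.resize(a[165:240,250:350],(400,300),interpolation=2)
o[:,400:]=cv2.resize(b[160:300,310:410],(400,560),interpolation=2)
cv2.imwrite('pics/d.png',o)"
```

```text
t 2.6 p [0.5946 0.1919 0.0849] jaw -9.3 xax [-0.013 -0.022 -1.   ] F [-0.9 -0.6 -1.5] T [-0.06  0.08 -0.01] w 0.006 j7 -0.42 disp 0.0146 0.165
tool shift (units of 25mm) [ 0.13 -0.47 -0.57]
```

View pics/d.png

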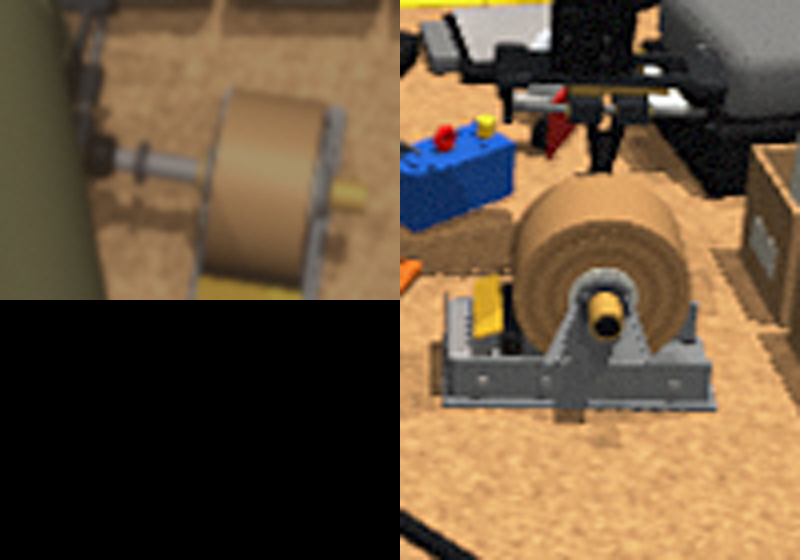

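View 5 (top crop at left, side crop at right): the closed fingers stand just outside the knob, about 15 mm towards +x of the axis. I'll centre them, level the tool, then push.

play_rows(targets=[{"claw": 1, "linear": [0.1, 0, -0.55], "rotation": [-0.014, -0.006, 0.015]}, {"claw": 1, "linear": [0.05, 0, 0], "rotation": [0, 0, 0]}, {"claw": 1, "linear": [0, -0.3, 0], "rotation": [0, 0, 0]}, {"claw": 1, "linear": [0, -0.3, 0], "rotation": [0, 0, 0]}, {"claw": 1, "linear": [-0.03, -0.3, 0], "rotation": [0, 0, 0]}])

```text
time: 3.12
position: [0.5818, 0.1768, 0.0893]
tool_rot: [0.111, 1.559, -0.099]
ft_force: [0.0, 4.7, -3.9]
grip_width: 0.007
```

```bash
python3 -c "
from h import *
st(list((O0+D*.1085)[:2])+[.082])"
```

```text
t 3.12 p [0.5818 0.1768 0.0893] jaw -7.7 xax [ 0.01   0.007 -1.   ] F [ 0.   4.7 -3.9] T [ 1.   -0.02 -0.04] w 0.007 j7 -0.37 disp 0.004 0.1483
tool shift (units of 25mm) [ 0.28 -1.59 -0.17]
```

play_rows(targets=[{"claw": 1, "linear": [0.05, -0.3, -0.05], "rotation": [0, 0, 0]}, {"claw": 1, "linear": [0.05, -0.3, 0], "rotation": [0, 0, 0]}, {"claw": 1, "linear": [0, -0.3, 0], "rotation": [0, 0, 0]}, {"claw": 1, "linear": [0, -0.3, 0], "rotation": [0, 0, 0]}])

```text
time: 3.45
position: [0.5781, 0.1506, 0.0895]
tool_rot: [0.117, 1.554, -0.09]
ft_force: [0.4, 5.4, -2.7]
grip_width: 0.004
```

```bash
python3 -c "
from h import *
st(list((O0+D*.1085)[:2])+[.082])"
```

```text
t 3.45 p [0.5781 0.1506 0.0895] jaw -7.6 xax [ 0.015  0.016 -1.   ] F [ 0.4  5.4 -2.7] T [ 0.94 -0.04 -0.02] w 0.004 j7 -0.32 disp 0.004 0.1219
tool shift (units of 25mm) [ 0.29 -0.54 -0.17]
```

play_rows(targets=[{"claw": 1, "linear": [0, -0.25, 0], "rotation": [0, 0, 0]}, {"claw": 1, "linear": [0, -0.2, 0], "rotation": [0, 0, 0]}])

```text
time: 3.62
position: [0.5767, 0.1404, 0.0895]
tool_rot: [0.121, 1.553, -0.087]
ft_force: [0.9, 15.5, -1.0]
grip_width: 0.008
```

play_rows(targets=[{"claw": 1, "linear": [0, -0.12, 0], "rotation": [0, 0, 0]}, {"claw": 1, "linear": [0, -0.12, 0], "rotation": [0, 0, 0]}])

```text
time: 3.78
position: [0.5766, 0.1407, 0.0898]
tool_rot: [0.127, 1.551, -0.077]
ft_force: [2.2, 10.2, -3.3]
grip_width: 0.004
```

play_rows(targets=[{"claw": 1, "linear": [0, -0.12, 0], "rotation": [0, 0, 0]}])

```text
time: 3.87
position: [0.5766, 0.1408, 0.0898]
tool_rot: [0.129, 1.549, -0.073]
ft_force: [1.1, 9.2, -3.5]
grip_width: 0.004
```

play_rows(targets=[{"claw": 1, "linear": [0, -0.12, 0], "rotation": [0, 0, 0]}])

```text
time: 3.95
position: [0.5766, 0.1409, 0.0899]
tool_rot: [0.131, 1.548, -0.068]
ft_force: [1.7, 9.5, -2.7]
grip_width: 0.007
```

Hard stop: 15 N with no more travel. I back off and rise, turning towards the clip.

play_rows(targets=[{"claw": 1, "linear": [0, 0.5, 0], "rotation": [0, 0, 0]}, {"claw": 1, "linear": [0, 1, 0], "rotation": [0, 0, 0]}, {"claw": 0.6, "linear": [-0.8, 0.9, -0.3], "rotation": [0, 0, 0]}, {"claw": 0.6, "linear": [-1, 0.6, -0.6], "rotation": [0.08, 0, 0]}, {"claw": 0.6, "linear": [-1, 0.6, -0.6], "rotation": [0.08, 0, 0]}, {"claw": 0.6, "linear": [-0.8, 0.6, -0.6], "rotation": [0.08, 0, 0]}, {"claw": 0.6, "linear": [0, 0.6, 0], "rotation": [0.08, 0, 0]}, {"claw": 0.6, "linear": [0, 0.6, 0], "rotation": [0.08, 0, 0]}, {"claw": 0.6, "linear": [0, 0, 0], "rotation": [0.08, 0, 0]}, {"claw": 0.6, "linear": [0, 0, 0], "rotation": [0.08, 0, 0]}])

```text
time: 4.78
position: [0.5622, 0.2655, 0.187]
tool_rot: [0.809, 1.406, -0.772]
ft_force: [-0.8, -1.6, -0.6]
grip_width: 0.391
```

```bash
cat >> h.py <<'E'
def lev(jaw):
    s=get_state();M=R.from_rotvec(s['tool_rot']).as_matrix();j=np.radians(jaw)
    z=np.array([np.cos(j),np.sin(j),0]);x=np.array([0,0,-1.]);T=np.c_[x,np.cross(z,x),z]
    print('level rot (units 90deg)',(R.from_matrix(M.T@T).as_rotvec()/(np.pi/2)).round(4))
E
python3 -c "
from h import *
st([.479,.3262,.12]);lev(-59)
b=get_image('side');a=get_image('top')
o=np.zeros((480,800,3),np.uint8)
o[:,:400]=cv2.resize(b[200:290,320:395],(400,480),interpolation=2)
o[:,400:]=cv2.resize(a[165:255,270:345],(400,480),interpolation=2)
cv2.imwrite('pics/e.png',o)"
```

```text
t 4.78 p [0.5622 0.2655 0.187 ] jaw -58.3 xax [ 0.024  0.013 -1.   ] F [-0.8 -1.6 -0.6] T [-0.13  0.23 -0.02] w 0.391 j7 -1.41 disp -0.0277 0.2334
tool shift (units of 25mm) [ 2.63 -1.63 -3.82]
level rot (units 90deg) [ 0.0082  0.0011 -0.0173]
```

View pics/e.png

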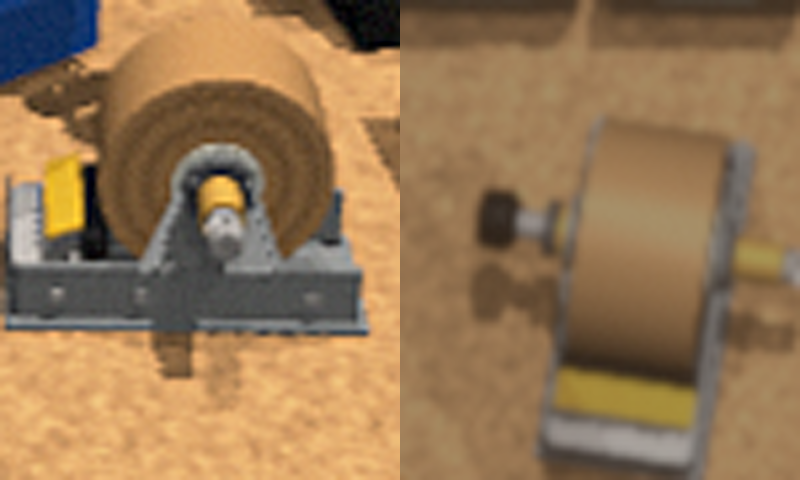

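View 6: the spindle is home. The collar is at the bush (top crop) and the steel bar end now stands out past the brass bush (side crop at about (222,235)). On to the clip.

play_rows(targets=[{"claw": 0.5, "linear": [0, -0.3, -0.75], "rotation": [0.0082, 0.001, -0.017]}, {"claw": 0.5, "linear": [0, -0.35, -0.8], "rotation": [0, 0, 0]}, {"claw": 0.5, "linear": [0, -0.35, -0.8], "rotation": [0, 0, 0]}, {"claw": 0.5, "linear": [0, -0.35, -0.8], "rotation": [0, 0, 0]}, {"claw": 0.5, "linear": [0.3, -0.25, -0.6], "rotation": [0, 0, 0]}, {"claw": 0.5, "linear": [0.5, 0, 0], "rotation": [0, 0, 0]}, {"claw": 0.5, "linear": [0.5, 0, 0], "rotation": [0, 0, 0]}, {"claw": 0.5, "linear": [0.3, 0, 0], "rotation": [0, 0, 0]}])

```text
time: 5.55
position: [0.4817, 0.3138, 0.1442]
tool_rot: [0.777, 1.413, -0.792]
ft_force: [0.2, -0.2, -0.3]
grip_width: 0.497
```

```bash
python3 -c "
from h import *
st([.479,.3262,.066]);lev(-59)
b=get_image('side');a=get_image('top');cv2.imwrite('pics/top2.png',a)
o=np.zeros((480,800,3),np.uint8)
o[:,:400]=cv2.resize(b[140:230,285:360],(400,480),interpolation=2)
o[:,400:]=cv2.resize(a[190:250,320:370],(400,480),interpolation=2)
cv2.imwrite('pics/f.png',o)"
```

```text
t 5.55 p [0.4817 0.3138 0.1442] jaw -57.8 xax [ 0.005 -0.013 -1.   ] F [ 0.2 -0.2 -0.3] T [-0.09  0.18 -0.03] w 0.497 j7 -1.57 disp -0.1141 0.27
tool shift (units of 25mm) [ 3.12  0.18 -0.52]
level rot (units 90deg) [0.0137 0.0088 0.0017]
```

View pics/f.png

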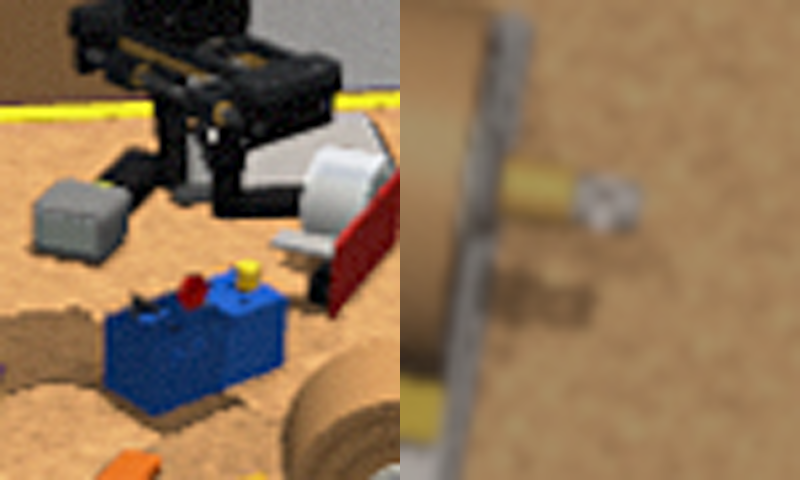

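View 7: the open jaws are above the red eye (side crop (195,292)). In the right crop the bar end is at top pixel (350,216) and the bush/bar boundary at about (342,214.5). Now down over the eye.

play_rows(targets=[{"claw": 0.5, "linear": [0.2, 0.18, -0.5], "rotation": [0.014, 0.009, 0.002]}, {"claw": 0.5, "linear": [0.7, 0, 0], "rotation": [0, 0, 0]}, {"claw": 0.5, "linear": [0.8, 0, 0], "rotation": [0, 0, 0]}, {"claw": 0.5, "linear": [0.7, 0, 0], "rotation": [0, 0, 0]}])

```text
time: 5.98
position: [0.4856, 0.3276, 0.086]
tool_rot: [0.82, 1.411, -0.803]
ft_force: [-0.6, 0.1, -0.4]
grip_width: 0.495
```

```bash
python3 -c "
from h import *
st([.479,.3262,.0655]);lev(-59)
c=lambda u,v:(320+u/8,190+v/8)
for p in((242,208),(178,195)):
  q=onz('top',*c(*p),.095);print(q.round(4),((q-O0)@X).round(4),((q-O0)@D).round(4))
"
```

```text
t 5.98 p [0.4856 0.3276 0.086 ] jaw -59.7 xax [ 0.008  0.008 -1.   ] F [-0.6  0.1 -0.4] T [-0.08  0.16  0.04] w 0.495 j7 -1.58 disp -0.1122 0.2842
tool shift (units of 25mm) [ 0.82 -0.27 -0.08]
level rot (units 90deg) [-0.008  -0.0017 -0.0066]
[ 0.5401 -0.0721  0.095 ] -0.0027 -0.104
[ 0.5449 -0.0476  0.095 ] -0.0014 -0.079
```

play_rows(targets=[{"claw": 0.5, "linear": [0.2, -0.3, -0.1], "rotation": [-0.008, -0.002, -0.007]}, {"claw": 0.5, "linear": [0.4, 0, 0], "rotation": [0, 0, 0]}, {"claw": 0.5, "linear": [0.3, 0, 0], "rotation": [0, 0, 0]}])

```text
time: 6.23
position: [0.4777, 0.3255, 0.0603]
tool_rot: [0.801, 1.418, -0.807]
ft_force: [-0.2, -0.1, 0.3]
grip_width: 0.496
```

```bash
python3 -c "
from h import *
st([.479,.3262,.0655]);lev(-59)
"
```

```text
t 6.23 p [0.4777 0.3255 0.0603] jaw -59.1 xax [-0.003 -0.003 -1.   ] F [-0.2 -0.1  0.3] T [-0.06  0.15  0.03] w 0.496 j7 -1.57 disp -0.1197 0.281
tool shift (units of 25mm) [-0.21  0.06  0.  ]
level rot (units 90deg) [-0.0013  0.0006  0.0023]
```

play_rows(targets=[{"claw": 0.5, "linear": [-0.23, 0.06, 0], "rotation": [0, 0, 0]}, {"claw": 1, "linear": [0, 0, 0], "rotation": [0, 0, 0]}, {"claw": 1, "linear": [-0.02, 0, 0], "rotation": [0, 0, 0]}, {"claw": 1, "linear": [-0.02, 0, 0], "rotation": [0, 0, 0]}, {"claw": 1, "linear": [0, 0, 0], "rotation": [0, 0, 0]}, {"claw": 1, "linear": [0, 0, 0], "rotation": [0, 0, 0]}, {"claw": 1, "linear": [0, 0, 0], "rotation": [0, 0, 0]}], newtons=45)

```text
time: 6.82
position: [0.481, 0.3277, 0.07]
tool_rot: [0.805, 1.417, -0.804]
ft_force: [0.6, -0.1, -0.3]
grip_width: 0.13
```

```bash
python3 -c "
from h import *
st([.479,.3262,.0655]);lev(-59)
"
```

```text
t 6.82 p [0.481  0.3277 0.07  ] jaw -59.2 xax [ 0.001  0.    -1.   ] F [ 0.6 -0.1 -0.3] T [-0.12  0.16 -0.04] w 0.13 j7 -1.57 disp -0.1167 0.2837
tool shift (units of 25mm) [ 0.18 -0.1   0.01]
level rot (units 90deg) [-0.0019 -0.     -0.0005]
```

play_rows(targets=[{"claw": 0.75, "linear": [0, 0, 0], "rotation": [0, 0, 0]}, {"claw": 0.75, "linear": [0, 0, 0], "rotation": [0, 0, 0]}, {"claw": 0.75, "linear": [0.2, 0, 0], "rotation": [0, 0, 0]}, {"claw": 0.75, "linear": [0.03, -0.05, 0], "rotation": [0, 0, 0]}, {"claw": 1, "linear": [0, 0, 0], "rotation": [0, 0, 0]}, {"claw": 1, "linear": [0, 0, 0], "rotation": [0, 0, 0]}, {"claw": 1, "linear": [0, 0, 0], "rotation": [0, 0, 0]}, {"claw": 1, "linear": [0, 0, 0], "rotation": [0, 0, 0]}, {"claw": 1, "linear": [0, 0, 0], "rotation": [0, 0, 0]}])

```text
time: 7.57
position: [0.4797, 0.3269, 0.0637]
tool_rot: [0.805, 1.417, -0.804]
ft_force: [0.1, -0.3, 0.5]
grip_width: 0.108
```

```bash
python3 -c "
from h import *
st([.479,.3262,.0655]);lev(-59)
"
```

```text
t 7.57 p [0.4797 0.3269 0.0637] jaw -59.2 xax [ 0.001  0.001 -1.   ] F [ 0.1 -0.3  0.5] T [-0.08  0.16 -0.01] w 0.108 j7 -1.57 disp -0.1179 0.2827
tool shift (units of 25mm) [-0.07 -0.04  0.01]
level rot (units 90deg) [-0.002  -0.0001 -0.0005]
```

The grip is good: 9.4 mm wide, pads over the upper part of the eye. Lift, and turn the jaws to -98°.

play_rows(targets=[{"claw": 1, "linear": [-0.5, 0, 0], "rotation": [0, 0, 0]}, {"claw": 1, "linear": [-0.8, 0, 0], "rotation": [0, 0, 0]}, {"claw": 1, "linear": [-0.9, 0, 0], "rotation": [0, 0, 0]}, {"claw": 1, "linear": [-1, 0, 0], "rotation": [0, 0, 0]}, {"claw": 1, "linear": [-1, 0, 0], "rotation": [0.07, 0, 0]}, {"claw": 1, "linear": [-1, 0, 0], "rotation": [0.075, 0, 0]}, {"claw": 1, "linear": [-1, 0, 0], "rotation": [0.075, 0, 0]}, {"claw": 1, "linear": [-1, 0, 0], "rotation": [0.075, 0, 0]}, {"claw": 1, "linear": [-0.5, 0, 0], "rotation": [0.075, 0, 0]}, {"claw": 1, "linear": [-0.02, 0, 0], "rotation": [0.06, 0, 0]}])

```text
time: 8.4
position: [0.4798, 0.3257, 0.2727]
tool_rot: [1.337, 1.124, -1.328]
ft_force: [0.3, -0.9, -1.4]
grip_width: 0.107
```

```bash
python3 -c "
from h import *
st(list((O0-D*.09-X*.002)[:2])+[.25]);lev(-98)
p=get_state()['position'];q=proj('side',p).astype(int);print(q)
b=get_image('side')
crop(b,q[0]-40,q[1]-25,80,60,8,'g.png')"
```

```text
t 8.4 p [0.4798 0.3257 0.2727] jaw -99.7 xax [ 0.004  0.003 -1.   ] F [ 0.3 -0.9 -1.4] T [-0.04  0.11 -0.02] w 0.107 j7 -2.33 disp -0.1176 0.2815
tool shift (units of 25mm) [ 0.87  5.06 14.72]
level rot (units 90deg) [-0.0189 -0.0023 -0.0024]
[321 140]
```

View pics/g.png

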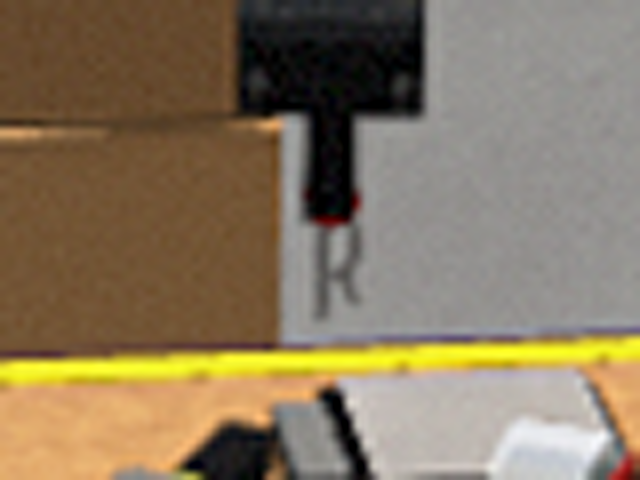

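View 8: the clip is held upright, with its leg at crop (322,270), i.e. on the world -x side, and the bow on +x. The eye is centred on the fingers. I'll look at the bar for the hole's dark spot before moving over it.

```bash
python3 -c "
from h import *
a=np.mean([get_image('top').astype(float) for _ in range(8)],0);g=a.mean(2)
print(g[208:224,336:356].round(0).astype(int))
for x in(-.012,-.005,0,.005,.010): print(x,proj('top',[*(O0-D*.09+X*x)[:2],.105]).round(1))
o=np.clip(a[200:232,326:366],0,255).astype(np.uint8)
o=cv2.resize(o,(800,640),interpolation=2)[:600];cv2.imwrite('pics/hh.png',o)
c=np.mean([get_image('side').astype(float) for _ in range(8)],0)
print(proj('side',[*(O0-D*.09)[:2],.105]))
cv2.imwrite('pics/s2.png',np.clip(c,0,255).astype(np.uint8))
s=cv2.resize(np.clip(c[220:265,335:385],0,255).astype(np.uint8),(400,360),interpolation=2)
t=np.zeros((360,800,3),np.uint8);t[:,:400]=s;t[:,400:]=cv2.resize(o,(400,360));cv2.imwrite('pics/hh.png',t)
"
```

```text
[[113 116 117 122 128 127 125 125 124 125 124 123 123 126 127 126 125 124
  126 128]
 [113 112 112 117 126 128 126 125 124 124 122 123 125 126 126 126 127 128
  130 130]
 [117 114 114 116 121 123 122 122 124 124 123 125 128 127 125 126 129 131
  133 130]
 [124 123 122 121 120 119 118 119 125 130 131 131 130 128 127 127 130 133
  134 131]
 [131 131 130 128 126 122 123 124 129 136 139 134 129 127 128 129 129 132
  133 132]
 [131 132 132 131 129 126 131 134 130 129 134 136 133 128 128 130 129 130
  130 131]
 [123 125 127 128 127 126 134 136 129 122 127 140 141 135 131 131 131 130
  129 129]
 [111 113 115 117 119 121 129 135 138 137 135 140 142 135 132 132 132 131
  128 128]
 [ 96  99 101 104 106 111 116 128 146 150 139 131 130 128 129 130 130 129
  128 127]
 [ 86  86  88  91  93  97 102 119 144 148 130 115 113 116 124 126 126 127
  126 127]
 [ 95  93  94  95  93  97 100 113 132 134 117 102 100 108 119 123 125 126
  126 127]
 [105 104 105 105 104 105 106 108 117 117 109 103 104 111 116 120 124 127
  128 128]
 [108 108 110 111 110 109 106 106 108 111 111 111 114 115 114 117 123 126
  128 129]
 [109 110 113 114 114 110 106 103 104 108 111 113 115 114 113 115 118 122
  128 130]
 [109 113 120 122 120 116 111 108 106 109 110 110 112 111 112 113 115 119
  127 131]
 [105 114 124 128 125 121 117 114 111 111 112 111 111 112 114 116 116 118
  124 130]]
-0.012 [345.5 217.5]
-0.005 [345.8 215.3]
0 [346.  213.7]
0.005 [346.3 212.1]
0.01 [346.5 210.5]
[362.29614616 240.63971808]
```

View pics/hh.png

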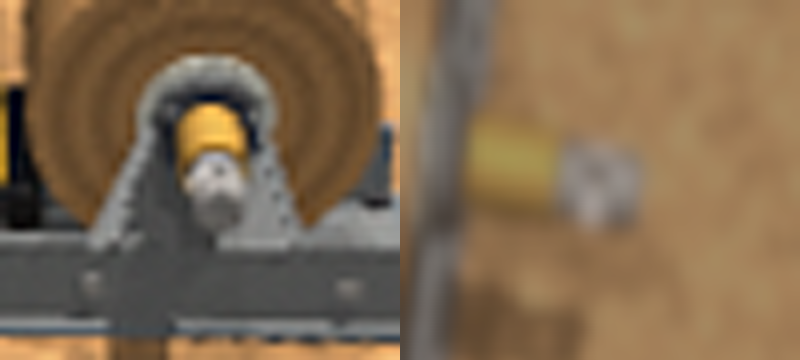

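View 9: a dark hole spot shows on the bar in both views, at top pixel (345.1,214.0) and side pixel about (362.4,241.2).

```bash
python3 -c "
from h import *
p,e=tri((345.1,214.0),(362.4,241.2));print(p,e,(p-O0)@X,(p-O0)@D)
q=onz('top',345.1,214.,.1045);print(q,(q-O0)@X,(q-O0)@D)
b=cv2.imread('pics/s2.png').mean(2);print(b[236:252,355:372].astype(int))
# goal: leg over mouth
g=q+X*.0035
st([g[0],g[1],.25])
"
```

```text
[ 0.54523441 -0.05606387  0.10121613] 0.001256344478537905 0.00018644429143722246 -0.08736144501056103
[ 0.54375579 -0.05581929  0.1045    ] -0.0013113824828411957 -0.0873248393077573
[[ 30  33  86 126 148 162 171 172 170 149  84  25 101 113  87  80  81]
 [ 39  35  81 122 148 167 175 178 175 165 100  25  99 114  89  80  80]
 [ 45  35  75 118 127 102  97  97 113 140  96  41  70 125 111  76  73]
 [ 47  34  68  95 103 140 166 167 127  96  73  80 114 140 109  67  68]
 [ 55  44  69  69 114 176 169 159 169 125  88 110 135 143 115  75  65]
 [ 61  58  68  75 163 203 170 123 168 163 107 113 137 108 120 102  66]
 [ 62  62  65 136 172 174 176 175 187 182 132 114 135 128 137 106  72]
 [ 61  61  59 128 142 151 175 159 173 179 149 126 132 139 142 120  87]
 [ 62  63  59  74 114 133 125 102 119 143 135 129 136 139 108 123 108]
 [ 61  61  62  56  94 103  91  85  86  96 116 133 137 138 129 139 105]
 [ 72  65  60  59  83  93  91  87  84  85 113 135 139 137 138 142 117]
 [ 77  73  65  61  75  92  95  91  89  79 117 140 137 136 138 109 122]
 [ 74  76  65  59  64  73  84  85  97 110 131 138 135 137 139 127 136]
 [ 76  76  68  63  63  61  62 103 125 126 136 138 135 137 138 140 142]
 [ 72  76  68  62  64  61  54 114 136 131 142 148 145 146 149 150 117]
 [ 72  75  70  69  71  67  66  86  92  91  93  98  98  98  96  97  81]]
t 9.25 p [0.4785 0.325  0.268 ] jaw -99.3 xax [-0.    -0.001 -1.   ] F [-0.2 -0.7 -0.4] T [-0.01  0.16  0.02] w 0.112 j7 -2.32 disp -0.1188 0.2807
tool shift (units of 25mm) [ 0.74  5.19 14.6 ]
```

play_rows(targets=[{"claw": 1, "linear": [0, 0.2, 0.7], "rotation": [-0.014, 0, 0]}, {"claw": 1, "linear": [-0.02, 0.34, 1], "rotation": [0, 0, 0]}, {"claw": 1, "linear": [-0.02, 0.34, 1], "rotation": [0, 0, 0]}, {"claw": 1, "linear": [-0.02, 0.34, 1], "rotation": [0, 0, 0]}, {"claw": 1, "linear": [-0.02, 0.34, 1], "rotation": [0, 0, 0]}, {"claw": 1, "linear": [-0.02, 0.34, 1], "rotation": [0, 0, 0]}, {"claw": 1, "linear": [-0.02, 0.34, 1], "rotation": [0, 0, 0]}, {"claw": 1, "linear": [-0.02, 0.34, 1], "rotation": [0, 0, 0]}, {"claw": 1, "linear": [-0.02, 0.34, 1], "rotation": [0, 0, 0]}, {"claw": 1, "linear": [-0.02, 0.34, 1], "rotation": [0, 0, 0]}])

```text
time: 10.08
position: [0.5258, 0.0725, 0.2721]
tool_rot: [1.3, 1.151, -1.298]
ft_force: [0.7, 0.0, -0.7]
grip_width: 0.108
```

```bash
python3 -c "
from h import *
g=O0+X*.0026-D*.0873
st([g[0],g[1],.175]);lev(-98)
"
```

```text
t 10.08 p [0.5258 0.0725 0.2721] jaw -97.0 xax [-0.     0.003 -1.   ] F [ 0.7  0.  -0.7] T [-0.08  0.14  0.03] w 0.108 j7 -1.85 disp -0.037 0.0372
tool shift (units of 25mm) [3.87 1.5  5.02]
level rot (units 90deg) [ 0.011  -0.0016  0.0004]
```

play_rows(targets=[{"claw": 1, "linear": [0, 0.3, 1], "rotation": [0.011, -0.0016, 0]}, {"claw": 1, "linear": [0, 0.3, 1], "rotation": [0, 0, 0]}, {"claw": 1, "linear": [0, 0.3, 1], "rotation": [0, 0, 0]}, {"claw": 1, "linear": [0, 0.3, 0.8], "rotation": [0, 0, 0]}, {"claw": 1, "linear": [0, 0.1, 0.3], "rotation": [0, 0, 0]}, {"claw": 1, "linear": [0, 0, 0], "rotation": [0, 0, 0]}])

```text
time: 10.58
position: [0.5446, -0.0467, 0.2737]
tool_rot: [1.32, 1.131, -1.317]
ft_force: [-0.1, 0.9, -0.1]
grip_width: 0.111
```

```bash
python3 -c "
from h import *
g=O0+X*.0026-D*.0873
st([g[0],g[1],.175]);lev(-98)
"
```

```text
t 10.58 p [ 0.5446 -0.0467  0.2737] jaw -98.6 xax [ 0.003 -0.001 -1.   ] F [-0.1  0.9 -0.1] T [ 0.03  0.17 -0.01] w 0.111 j7 -1.63 disp -0.0017 -0.0782
tool shift (units of 25mm) [3.95 0.16 0.36]
level rot (units 90deg) [-0.0071  0.0003 -0.002 ]
```

play_rows(targets=[{"claw": 1, "linear": [0.6, 0.16, 0.36], "rotation": [-0.007, 0, -0.002]}, {"claw": 1, "linear": [0.9, 0, 0], "rotation": [0, 0, 0]}, {"claw": 1, "linear": [0.9, 0, 0], "rotation": [0, 0, 0]}, {"claw": 1, "linear": [0.8, 0, 0], "rotation": [0, 0, 0]}, {"claw": 1, "linear": [0.2, 0, 0], "rotation": [0, 0, 0]}, {"claw": 1, "linear": [0, 0, 0], "rotation": [0, 0, 0]}])

```text
time: 11.08
position: [0.5489, -0.0475, 0.187]
tool_rot: [1.31, 1.146, -1.301]
ft_force: [0.3, -0.4, 0.4]
grip_width: 0.11
```

```bash
python3 -c "
from h import *
g=O0+X*.0026-D*.0873
st([g[0],g[1],.162]);lev(-98)
"
```

```text
t 11.08 p [ 0.5489 -0.0475  0.187 ] jaw -97.5 xax [ 0.003  0.005 -1.   ] F [ 0.3 -0.4  0.4] T [-0.03  0.17 -0.07] w 0.11 j7 -1.56 disp 0.0026 -0.0783
tool shift (units of 25mm) [ 1.   -0.01  0.36]
level rot (units 90deg) [ 0.0052 -0.0034 -0.0014]
```

play_rows(targets=[{"claw": 1, "linear": [0, 0, 0.25], "rotation": [0.005, -0.003, -0.001]}, {"claw": 1, "linear": [0, 0, 0.15], "rotation": [0, 0, 0]}, {"claw": 1, "linear": [0.3, 0, 0.1], "rotation": [0, 0, 0]}, {"claw": 1, "linear": [0.3, 0, 0], "rotation": [0, 0, 0]}, {"claw": 1, "linear": [0, 0, 0], "rotation": [0, 0, 0]}])

```text
time: 11.5
position: [0.5496, -0.0581, 0.1748]
tool_rot: [1.313, 1.139, -1.303]
ft_force: [-0.7, -0.2, 0.5]
grip_width: 0.111
```

```bash
python3 -c "
from h import *
g=O0+X*.0026-D*.0873
st([g[0],g[1],.162]);lev(-98)
"
```

```text
t 11.5 p [ 0.5496 -0.0581  0.1748] jaw -97.8 xax [ 0.006  0.002 -1.   ] F [-0.7 -0.2  0.5] T [-0.04  0.2  -0.04] w 0.111 j7 -1.54 disp 0.0048 -0.0888
tool shift (units of 25mm) [ 0.51 -0.09 -0.06]
level rot (units 90deg) [ 0.0025 -0.0016 -0.0037]
```

play_rows(targets=[{"claw": 1, "linear": [0.2, -0.09, -0.06], "rotation": [0.0025, -0.0016, -0.004]}, {"claw": 1, "linear": [0.2, 0, 0], "rotation": [0, 0, 0]}, {"claw": 1, "linear": [0, 0, 0], "rotation": [0, 0, 0]}])

```text
time: 11.75
position: [0.5478, -0.0565, 0.1643]
tool_rot: [1.312, 1.14, -1.312]
ft_force: [-0.9, -0.5, -0.6]
grip_width: 0.111
```

```bash
python3 -c "
from h import *
g=O0+X*.0026-D*.0873
st([g[0],g[1],.157]);lev(-98)
c=np.clip(np.mean([get_image('side').astype(float) for _ in range(4)],0),0,255).astype(np.uint8)
p=get_state()['position'];print(proj('side',p-X*.0035-[0,0,.05]),proj('side',p))
crop(c,330,190,66,66,9,'i.png')"
```

```text
t 11.75 p [ 0.5478 -0.0565  0.1643] jaw -98.1 xax [-0.  0. -1.] F [-0.9 -0.5 -0.6] T [ 0.02  0.2  -0.03] w 0.111 j7 -1.54 disp 0.0027 -0.0874
tool shift (units of 25mm) [ 0.29 -0.01 -0.01]
level rot (units 90deg) [-0.0009 -0.0002  0.0001]
[362.44351749 237.16580269] [364.91497877 222.38298969]
```

View pics/i.png

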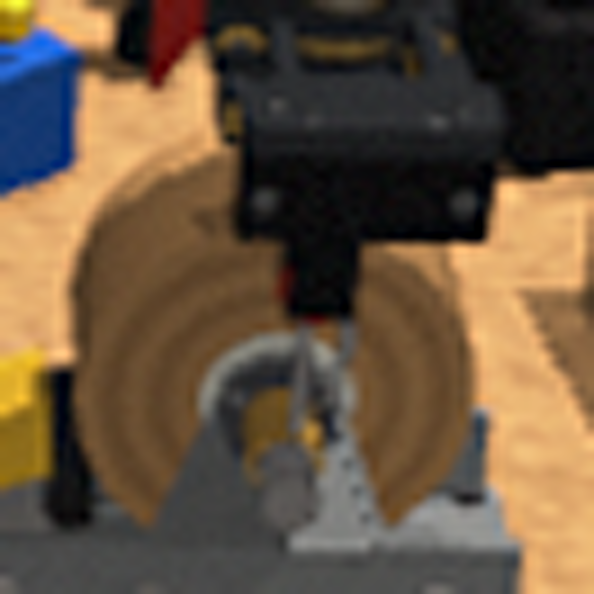

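View 10: the leg's tip is at side pixel about (362.8,238), right above where the hole was seen at (362.4,241). I lower gently by feel.

play_rows(targets=[{"claw": 1, "linear": [0.12, 0, 0], "rotation": [0, 0, 0]}, {"claw": 1, "linear": [0.12, 0, 0], "rotation": [0, 0, 0]}, {"claw": 1, "linear": [0.08, 0, 0], "rotation": [0, 0, 0]}])

```text
time: 12.2
position: [0.5493, -0.0565, 0.1578]
tool_rot: [1.315, 1.137, -1.309]
ft_force: [-0.2, 0.5, 0.1]
grip_width: 0.11
```

play_rows(targets=[{"claw": 1, "linear": [0.08, 0, 0], "rotation": [0, 0, 0]}, {"claw": 1, "linear": [0.06, 0, 0], "rotation": [0, 0, 0]}])

```text
time: 12.37
position: [0.5492, -0.0565, 0.1537]
tool_rot: [1.314, 1.138, -1.309]
ft_force: [0.5, -0.3, 0.0]
grip_width: 0.108
```

```bash
python3 -c "
from h import *
st();lev(-98)
"
```

```text
t 12.37 p [ 0.5492 -0.0565  0.1537] jaw -98.1 xax [ 0.003  0.001 -1.   ] F [ 0.5 -0.3  0. ] T [-0.13  0.23 -0.01] w 0.108 j7 -1.53 disp 0.0041 -0.0873
level rot (units 90deg) [-0.0007 -0.0007 -0.002 ]
```

play_rows(targets=[{"claw": 1, "linear": [0.0, -0.05, 0], "rotation": [0, 0, -0.002]}, {"claw": 1, "linear": [0.06, 0, 0], "rotation": [0, 0, 0]}])

```text
time: 12.53
position: [0.5482, -0.0566, 0.1522]
tool_rot: [1.313, 1.139, -1.311]
ft_force: [-0.4, -0.5, 0.4]
grip_width: 0.109
```

play_rows(targets=[{"claw": 1, "linear": [0.06, 0, 0], "rotation": [0, 0, 0]}, {"claw": 1, "linear": [0.06, 0, 0], "rotation": [0, 0, 0]}])

```text
time: 12.7
position: [0.548, -0.0566, 0.1489]
tool_rot: [1.313, 1.14, -1.312]
ft_force: [-0.7, 0.2, 0.3]
grip_width: 0.109
```

play_rows(targets=[{"claw": 1, "linear": [0.06, 0, 0], "rotation": [0, 0, 0]}])

```text
time: 12.78
position: [0.5479, -0.0566, 0.1472]
tool_rot: [1.313, 1.14, -1.312]
ft_force: [-1.2, 0.1, 0.1]
grip_width: 0.111
```

```bash
python3 -c "
from h import *
st();lev(-98)
"
```

```text
t 12.78 p [ 0.5479 -0.0566  0.1472] jaw -98.1 xax [ 0.     0.001 -1.   ] F [-1.2  0.1  0.1] T [ 0.    0.19 -0.02] w 0.111 j7 -1.53 disp 0.0029 -0.0876
level rot (units 90deg) [-0.0009 -0.0005  0.    ]
```

No contact though the tip should be about 8 mm below the bar's top, so the leg seems to be in the hole. I continue slowly and watch the side force.

play_rows(targets=[{"claw": 1, "linear": [0.06, 0, 0], "rotation": [0, 0, 0]}, {"claw": 1, "linear": [0.06, 0, 0], "rotation": [0, 0, 0]}])

```text
time: 12.95
position: [0.5477, -0.0566, 0.1438]
tool_rot: [1.313, 1.14, -1.312]
ft_force: [-0.4, -0.4, -0.3]
grip_width: 0.11
```

play_rows(targets=[{"claw": 1, "linear": [0.06, 0, 0], "rotation": [0, 0, 0]}, {"claw": 1, "linear": [0.06, 0, 0], "rotation": [0, 0, 0]}])

```text
time: 13.12
position: [0.5476, -0.0566, 0.1404]
tool_rot: [1.313, 1.14, -1.312]
ft_force: [-0.5, -0.3, 0.1]
grip_width: 0.107
```

```bash
python3 -c "
from h import *
st();lev(-98)
c=np.clip(np.mean([get_image('side').astype(float) for _ in range(4)],0),0,255).astype(np.uint8)
crop(c,340,205,50,50,12,'j.png')
"
```

```text
t 13.12 p [ 0.5476 -0.0566  0.1404] jaw -98.1 xax [-0.001  0.001 -1.   ] F [-0.5 -0.3  0.1] T [-0.06  0.22 -0.06] w 0.107 j7 -1.52 disp 0.0026 -0.0875
level rot (units 90deg) [-0.0008 -0.0005  0.0004]
```

View pics/j.png

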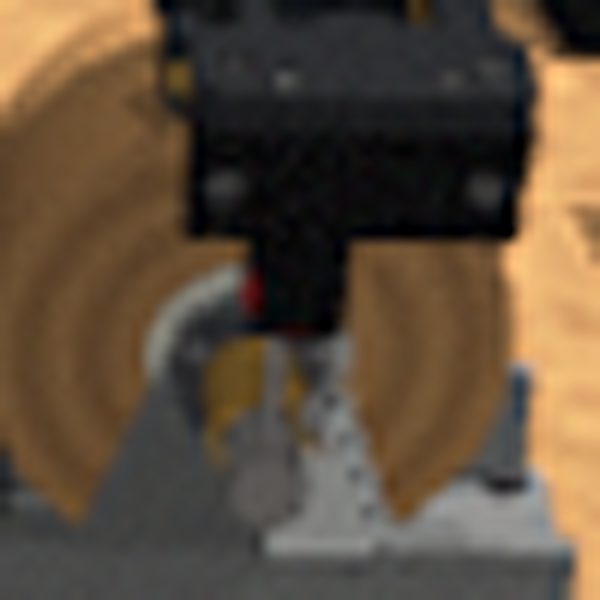

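View 11: the leg (crop x about 277) runs from the fingers into the bar's top, over the middle of the bar. I keep pushing down in small steps.

play_rows(targets=[{"claw": 1, "linear": [0.06, 0, 0], "rotation": [0, 0, 0]}, {"claw": 1, "linear": [0.06, 0, 0], "rotation": [0, 0, 0]}, {"claw": 1, "linear": [0.06, 0, 0], "rotation": [0, 0, 0]}])

```text
time: 13.57
position: [0.5476, -0.0566, 0.1362]
tool_rot: [1.313, 1.141, -1.312]
ft_force: [-1.7, 1.0, 0.4]
grip_width: 0.111
```

play_rows(targets=[{"claw": 1, "linear": [0.06, 0, 0], "rotation": [0, 0, 0]}, {"claw": 1, "linear": [0.06, 0, 0], "rotation": [0, 0, 0]}])

```text
time: 13.73
position: [0.5476, -0.0566, 0.133]
tool_rot: [1.313, 1.141, -1.312]
ft_force: [-1.7, -0.4, 2.3]
grip_width: 0.112
```

play_rows(targets=[{"claw": 1, "linear": [0.06, 0, 0], "rotation": [0, 0, 0]}, {"claw": 1, "linear": [0.06, 0, 0], "rotation": [0, 0, 0]}])

```text
time: 13.9
position: [0.5482, -0.0567, 0.1313]
tool_rot: [1.314, 1.14, -1.311]
ft_force: [-4.4, 0.9, 10.9]
grip_width: 0.114
```

```bash
python3 -c "
from h import *
st();lev(-98)
"
```

```text
t 13.9 p [ 0.5482 -0.0567  0.1313] jaw -98.1 xax [ 0.     0.002 -1.   ] F [-4.4  0.9 10.9] T [0.05 1.22 0.06] w 0.114 j7 -1.52 disp 0.0032 -0.0876
level rot (units 90deg) [-0.0009 -0.0012 -0.0001]
```

play_rows(targets=[{"claw": 1, "linear": [0.1, -0.03, 0], "rotation": [0, 0, 0]}])

```text
time: 13.98
position: [0.548, -0.0567, 0.1303]
tool_rot: [1.315, 1.14, -1.31]
ft_force: [-2.9, -0.4, 8.9]
grip_width: 0.111
```

play_rows(targets=[{"claw": 1, "linear": [0.12, -0.02, 0], "rotation": [0, 0, 0]}])

```text
time: 14.07
position: [0.5483, -0.0568, 0.129]
tool_rot: [1.316, 1.14, -1.309]
ft_force: [-3.9, -0.7, 15.9]
grip_width: 0.109
```

play_rows(targets=[{"claw": 1, "linear": [0.12, 0, 0], "rotation": [0, 0, 0]}])

```text
time: 14.15
position: [0.5487, -0.0569, 0.1283]
tool_rot: [1.317, 1.14, -1.308]
ft_force: [-7.2, 0.4, 20.2]
grip_width: 0.108
```

```bash
python3 -c "
from h import *
st();lev(-98)
"
```

```text
t 14.15 p [ 0.5487 -0.0569  0.1283] jaw -98.1 xax [ 0.003  0.004 -1.   ] F [-7.2  0.4 20.2] T [ 0.13  2.22 -0.02] w 0.108 j7 -1.51 disp 0.0037 -0.0877
level rot (units 90deg) [-0.001  -0.0031 -0.0017]
```

play_rows(targets=[{"claw": 1, "linear": [0.02, -0.06, 0], "rotation": [-0.001, -0.003, -0.002]}])

```text
time: 14.23
position: [0.5478, -0.0567, 0.1293]
tool_rot: [1.313, 1.14, -1.311]
ft_force: [-0.1, 1.0, 0.4]
grip_width: 0.106
```

play_rows(targets=[{"claw": 1, "linear": [0.08, -0.04, 0], "rotation": [0, 0, 0]}])

```text
time: 14.32
position: [0.5478, -0.0567, 0.1288]
tool_rot: [1.314, 1.139, -1.309]
ft_force: [-2.0, -0.0, 10.3]
grip_width: 0.106
```

```bash
python3 -c "
from h import *
st();lev(-98)
"
```

```text
t 14.32 p [ 0.5478 -0.0567  0.1288] jaw -98.0 xax [ 0.003  0.002 -1.   ] F [-2.  -0.  10.3] T [-0.04  0.59  0.03] w 0.106 j7 -1.51 disp 0.0029 -0.0876
level rot (units 90deg) [-0.0002 -0.0012 -0.0017]
```

play_rows(targets=[{"claw": 1, "linear": [0.13, -0.05, 0], "rotation": [0, -0.001, -0.002]}])

```text
time: 14.4
position: [0.5481, -0.0567, 0.1278]
tool_rot: [1.314, 1.139, -1.309]
ft_force: [-2.9, 0.3, 12.5]
grip_width: 0.113
```

play_rows(targets=[{"claw": 1, "linear": [0.13, -0.05, 0], "rotation": [0, -0.001, -0.002]}])

```text
time: 14.48
position: [0.548, -0.0566, 0.1261]
tool_rot: [1.313, 1.139, -1.31]
ft_force: [-1.4, -0.2, 8.3]
grip_width: 0.112
```

play_rows(targets=[{"claw": 1, "linear": [0.13, -0.05, 0], "rotation": [0, -0.001, -0.002]}])

```text
time: 14.57
position: [0.5481, -0.0567, 0.1247]
tool_rot: [1.313, 1.139, -1.31]
ft_force: [-2.2, 0.4, 11.6]
grip_width: 0.117
```

```bash
python3 -c "
from h import *
st();lev(-98)
"
```

```text
t 14.57 p [ 0.5481 -0.0567  0.1247] jaw -98.0 xax [ 0.002  0.    -1.   ] F [-2.2  0.4 11.6] T [-0.04  0.85 -0.01] w 0.117 j7 -1.51 disp 0.0031 -0.0876
level rot (units 90deg) [-0.0004 -0.0002 -0.001 ]
```

Good progress at 8–12 N. I continue.

play_rows(targets=[{"claw": 1, "linear": [0.13, -0.05, 0], "rotation": [0, 0, -0.001]}])

```text
time: 14.65
position: [0.5479, -0.0567, 0.1229]
tool_rot: [1.313, 1.139, -1.31]
ft_force: [-2.2, -0.4, 8.6]
grip_width: 0.112
```

play_rows(targets=[{"claw": 1, "linear": [0.13, -0.05, 0], "rotation": [0, 0, -0.001]}])

```text
time: 14.73
position: [0.5478, -0.0566, 0.1208]
tool_rot: [1.314, 1.139, -1.309]
ft_force: [-1.1, 0.4, 6.0]
grip_width: 0.11
```

play_rows(targets=[{"claw": 1, "linear": [0.12, -0.04, 0], "rotation": [0, 0, -0.001]}])

```text
time: 14.82
position: [0.5476, -0.0566, 0.1184]
tool_rot: [1.315, 1.138, -1.308]
ft_force: [-1.1, -0.3, 3.6]
grip_width: 0.114
```

play_rows(targets=[{"claw": 1, "linear": [0.12, -0.03, 0], "rotation": [0, 0, -0.001]}])

```text
time: 14.9
position: [0.5473, -0.0566, 0.1156]
tool_rot: [1.315, 1.139, -1.309]
ft_force: [0.1, 0.3, 0.1]
grip_width: 0.11
```

```bash
python3 -c "
from h import *
st();lev(-98)
"
```

```text
t 14.9 p [ 0.5473 -0.0566  0.1156] jaw -98.0 xax [ 0.003  0.002 -1.   ] F [0.1 0.3 0.1] T [-0.1   0.22  0.  ] w 0.11 j7 -1.5 disp 0.0023 -0.0876
level rot (units 90deg) [-0.0005 -0.0014 -0.0018]
```

play_rows(targets=[{"claw": 1, "linear": [0.05, 0, 0], "rotation": [0, -0.001, -0.002]}])

```text
time: 14.98
position: [0.5469, -0.0566, 0.1136]
tool_rot: [1.312, 1.141, -1.312]
ft_force: [-0.1, -0.3, -0.0]
grip_width: 0.11
```

play_rows(targets=[{"claw": 1, "linear": [0.05, 0, 0], "rotation": [0, 0, 0]}])

```text
time: 15.07
position: [0.5469, -0.0565, 0.1119]
tool_rot: [1.312, 1.141, -1.313]
ft_force: [-0.1, 0.1, 4.3]
grip_width: 0.11
```

play_rows(targets=[{"claw": 1, "linear": [0.05, 0, 0], "rotation": [0, 0, 0]}])

```text
time: 15.15
position: [0.5472, -0.0566, 0.1112]
tool_rot: [1.312, 1.141, -1.312]
ft_force: [-3.7, 0.6, 13.6]
grip_width: 0.114
```

play_rows(targets=[{"claw": 1, "linear": [0.05, 0, 0], "rotation": [0, 0, 0]}])

```text
time: 15.23
position: [0.5474, -0.0566, 0.1111]
tool_rot: [1.312, 1.141, -1.312]
ft_force: [-4.9, 0.7, 14.6]
grip_width: 0.111
```

The push dropped to zero and then rose sharply: the clip is home. I unload, open a little and rise straight up.

play_rows(targets=[{"claw": 1, "linear": [-0.01, -0.02, 0], "rotation": [0, 0, 0]}, {"claw": 1, "linear": [0, 0, 0], "rotation": [0, 0, 0]}, {"claw": 0.75, "linear": [0, 0, 0], "rotation": [0, 0, 0]}, {"claw": 0.75, "linear": [0, 0, 0], "rotation": [0, 0, 0]}, {"claw": 0.75, "linear": [-0.01, 0, 0], "rotation": [0, 0, 0]}])

```text
time: 15.65
position: [0.5468, -0.0563, 0.1115]
tool_rot: [1.312, 1.142, -1.313]
ft_force: [0.2, 0.2, 0.1]
grip_width: 0.225
```

play_rows(targets=[{"claw": 0.75, "linear": [-0.2, 0, 0], "rotation": [0, 0, 0]}, {"claw": 0.75, "linear": [-0.4, 0, 0], "rotation": [0, 0, 0]}, {"claw": 0.75, "linear": [-0.8, 0, 0], "rotation": [0, 0, 0]}, {"claw": 0.75, "linear": [-1, 0, 0], "rotation": [0, 0, 0]}, {"claw": 0.75, "linear": [-1, 0, 0], "rotation": [0, 0, 0]}, {"claw": 0.75, "linear": [-1, 0, 0], "rotation": [0, 0, 0]}, {"claw": 0.75, "linear": [-1, 0, 0.5], "rotation": [0, 0, 0]}, {"claw": 0.75, "linear": [0, 0, 0], "rotation": [0, 0, 0]}])

```text
time: 16.32
position: [0.5438, -0.0695, 0.2546]
tool_rot: [1.309, 1.143, -1.317]
ft_force: [0.1, -1.1, 0.2]
grip_width: 0.25
```

```bash
python3 -c "
from h import *
st()
c=np.clip(np.mean([get_image('side').astype(float) for _ in range(4)],0),0,255).astype(np.uint8)
a=np.clip(np.mean([get_image('top').astype(float) for _ in range(4)],0),0,255).astype(np.uint8)
o=np.zeros((560,800,3),np.uint8)
o[:,:560]=cv2.resize(c[215:265,335:385],(560,560),interpolation=2)
o[:280,560:]=cv2.resize(a[190:230,320:354],(240,280),interpolation=2)
o[280:,560:]=cv2.resize(a[190:230,262:296],(240,280),interpolation=2)
cv2.imwrite('pics/k.png',o)
print(proj('side',[*(O0-D*.0876)[:2],.1175]),proj('side',[*(O0-D*.0876)[:2],.063]))
h=cv2.cvtColor(c,cv2.COLOR_BGR2HSV);m=cv2.inRange(h,np.array((0,150,80)),np.array((8,255,255)))[205:260,340:390];ys,xs=np.nonzero(m);print('red',xs.mean()+340,ys.mean()+205,np.ptp(xs)+1,np.ptp(ys)+1,len(xs))
"
```

```text
t 16.32 p [ 0.5438 -0.0695  0.2546] jaw -98.1 xax [-0.006 -0.001 -1.   ] F [ 0.1 -1.1  0.2] T [-0.09  0.06 -0.06] w 0.25 j7 -1.56 disp 0.0006 -0.1008
[362.52799427 236.58647056] [361.22377745 252.04682253]
red 364.02777777777777 236.69444444444446 9 8 36
```

View pics/k.png

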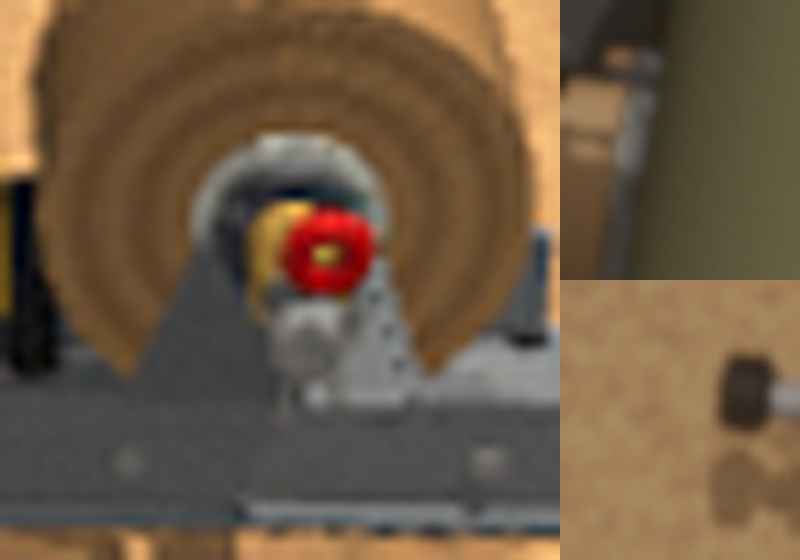

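View 12: the red eye sits on the bar at side pixel (364.0,236.7), where a home eye is expected at row 236.6. The leg and the bow end show below the bar. The knob is still home, its outer edge at top column 285 against 272 at the start, and the gripper is clear. Handing in.

```bash
python3 -c "
from bench import *
print(close_job())"
```

```text
the job is handed in; nothing more can be done
None
```

The job is done and handed in at about 17 s of the 64 s allowed. I pushed the spindle home by its knob, then fitted the red-eyed R-clip through the cross hole at the other end and let go of it.

- **Spindle:** it travelled about 36 mm and stopped dead at a peak of about 15 N. My camera estimate had been about 42 mm. The pictures showed the collar against the bush and the bar standing out about its full length on the other side.
- **Clip:** the leg went into the hole without a search. I found the hole as a dark spot in both views.
- **Seating:** the bow passed the bar at 8 to 16 N, with one brief peak of about 20 N when I was pressing slightly sideways. The push then dropped to zero and rose sharply at the stop, to about 15 N.
- **Last checks:** the eye sits at the height expected for home (image row 236.7 against 236.6), and the leg and bow show below the bar. The knob is still home, and the gripper is open and well clear.
- **What did not match or was not checked:**
  - The final tool height was about 2 mm below my estimate, which is within the calibration error or a little slip in the grip.
  - In the last top view the arm hid the clip end, so the seating is confirmed from the side view only.
  - I touched none of the loose things, but I did not re-measure where they lie.

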